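# Divide the thread tray and sort the spools by gauge

## Robot

A 6-joint arm with a two-finger parallel gripper is mounted at the origin on the work surface. World frame = base frame: x ahead of the robot, y to its left, z up, the work surface at z = 0. Lengths are in m, angles in rad, forces in N, time in s.
With the tool pointing down it reaches from about 0.275 to 0.775 m from the base axis. Payload 14.6 kg.
Tool frame: the origin (TCP) lies midway between the tips of the shut fingers; the grasp point (between the pads) lies 19 mm behind it; z points along the fingers, y is the line along which they close (so a half turn about z gives the same grasp; the last joint's range is limited). The gripper opens to 85 mm and grips with 20 to 120 N. Pads are 22 mm wide; open, the fingers measure 114 mm over their backs; the gripper's body (76 mm by 85 mm) begins 54 mm behind the grasp point. The pads swing forward as they close: fully open they stand 13 mm farther back than shut.
Start: joints at [-0.155, 0.263, -0.048, 1.259, 0, 1.415], TCP at [0.525, -0, 0.231] pointing down, gripper open.
Joint ranges: [-2.65, 2.65], [-0.89, 1.7], [-1.18, 1.37], [-2.13, 2.11], [-1.35, 1.29], [-3.14, 3.14]. Speed limits (rad/s): [1.89, 1.89, 2.57, 2.79, 3.14, 3.14].

## Interface

Orientations are given as [roll, pitch, yaw] about the fixed x, y, z axes, in that order (R = Rz(yaw) Ry(pitch) Rx(roll)).
In Python, from rig import robot, read_camera gives the robot as it stands. The module is installed in compiled form; this text tells all that it offers.
- The arm moves only by the shell command python3 -m handwheel 'ROWS' [FORCE]. ROWS is JSON, one flat list of numbers, 7 for each row, row after row: the shift along the world's x, y, z in mm, then the turn, a rotation vector about the world's x, y, z in degrees, then the finger opening in mm, from 0 to 85.4. A call has 1 to 5 rows; each row is the pose to reach, as a shift and turn from the pose commanded when the call began; what a row does not reach only later rows make up. A row lasts 1/12 s, in which the tool goes at most 41.7 mm and 7.16 degrees, less where a joint would pass 70% of its speed; a pose out of reach is approached as far as the arm can. A call with a gripper value outside its range is refused whole. The fingers move at their own pace and stop on an object; FORCE is the grip in N (left out, the last holds). Time passes only in rows, so rows that repeat a pose let the fingers close. It gives the time, the measured TCP pose, the force, the opening and the grip force at its end, in the units of the state.
- robot.sense(): the state, without advancing time (a new reading comes with each control period).
- read_camera(name): name is "scene" or "side" or "wrist"; returns a dict with "image" (480x640x3 uint8, red, green, blue), "mtx" (3x3 intrinsics, pixels), "R" (3x3) and "t" (3): a world point X has camera coordinates R X + t; the wrist camera has in their place "T_tool_cam" (4x4, takes a point from camera to tool coordinates, whose origin is the TCP and whose axes are the flange's). Camera axes: x right, y down, z forward; pixel columns grow to the right and rows downward; lengths in m; the calibration is good to about 2 mm. A picture is of the moment at which its call begins: read the wrist's pose just before it. There is no depth.
- robot.close_job(): hands the job in; it is judged then, once.
The state is a dict: "time_s": time; "joint_pos": joint angles; "joint_vel": joint speeds; "effort": joint torques, N m; "tcp_pos": TCP position; "eef_rot": TCP orientation; "wrist_force": force on the tool from outside, world axes, zero at the start; "wrist_torque": the same for the moment, N m; "width": finger opening in m; "gripper_force": force on a finger pad.
Only numpy, scipy, OpenCV 4.12 (cv2) and the standard library are available. Lean on these libraries where they do the work, as an engineer would, in place of code of your own. Each camera call takes 0.05 s, during which the arm holds its last target. There are 200 camera calls.

## Task

First slide the two dividers from the stand down into the grooves of the thread tray, fully home, so that it has three bays. Then try each spool on the stepped gauge pin and stand it upright in its bay: those that slide right down to the base in the left bay (the robot's left), those that stop at the step in the middle bay, and those that will not go on the pin at all in the right bay. Leave the other things on the bench where they are.

Things in the scene. Friction and masses are not known exactly. Their poses are not given: they have to be found in the camera images.
- tray: Open plywood tray fixed to the bench, 162 (x) by 260 (y) by 50 mm high, walls and floor 6 mm thick; origin at the centre of its underside, x away from the robot, y to the robot's left. Two grooves along its x, at y = +42 and -42 mm, take the dividers and make three bays of about 76 by 150 mm: left (+y), middle, right (-y).
- slot_left (a point): Middle of the left groove, on the tray's floor (6 mm above the bench); axes as the tray's. The groove is a pair of ribs, 12 mm deep, at either end wall, 10 mm apart, with flared mouths 20 mm wide at the top, 53 mm above the bench. The end walls are 150 mm apart inside. A divider that is home has its origin here and its x along the tray's x, either way round.
- slot_right (a point): Middle of the right groove, on the tray's floor; axes as the tray's.
- bay_left (a point): Centre of the floor of the tray's left bay (on the robot's left); axes as the tray's. Two spools fit in a bay, one behind the other, 33 mm either side of this point along x.
- bay_middle (a point): Centre of the floor of the middle bay; axes as the tray's.
- bay_right (a point): Centre of the floor of the right bay (on the robot's right); axes as the tray's.
- gauge: Stepped steel gauge pin, fixed to the bench: a 70 mm square grey base 10 mm thick, on it a pin 28 mm in diameter and 25 mm high, and on top of that a thinner pin 16 mm in diameter and 25 mm high, tapering over its last 8 mm to a 10 mm tip. Origin at the centre of the underside, z up.
- pin_tip (a point): Centre of the tip of the gauge pin, 60 mm above the bench; the step is 25 mm below it, the base's top 50 mm below it.
- stand: Grey stand fixed to the bench, 120 mm square, base 8 mm thick, with two loose grooves (along its x, at y = +35 and -35 mm, 11 mm wide, their ribs reaching 26 mm above the bench) in which the dividers stand at the start. Origin at the centre of its underside.
- divider_a: Flat wooden divider, 138 (x) by 8 (y) by 52 mm high, dark along its top edge, 60 g; origin at the centre of its lower edge, z up, x along its length. Stands upright in the stand at the start.
- divider_b: The other divider, the same.
- spool_a: Thread spool, may be absent: wound body 56 mm in diameter, 56 mm high; on top a cardboard stub 36 mm in diameter, 28 mm high, to hold it by (84 mm in all); about 140 g. A blind bore in its underside, deeper than the pin is high, is 36, 24 or 8 mm wide: not to be told from outside or from the name. Origin at the centre of its underside, z up; upright at the start.
- spool_b: Thread spool, may be absent: wound body 56 mm in diameter, 56 mm high; on top a cardboard stub 36 mm in diameter, 28 mm high, to hold it by (84 mm in all); about 140 g. A blind bore in its underside, deeper than the pin is high, is 36, 24 or 8 mm wide: not to be told from outside or from the name. Origin at the centre of its underside, z up; upright at the start.
- spool_c: Thread spool, may be absent: wound body 56 mm in diameter, 56 mm high; on top a cardboard stub 36 mm in diameter, 28 mm high, to hold it by (84 mm in all); about 140 g. A blind bore in its underside, deeper than the pin is high, is 36, 24 or 8 mm wide: not to be told from outside or from the name. Origin at the centre of its underside, z up; upright at the start.
- spool_d: Thread spool, may be absent: wound body 56 mm in diameter, 56 mm high; on top a cardboard stub 36 mm in diameter, 28 mm high, to hold it by (84 mm in all); about 140 g. A blind bore in its underside, deeper than the pin is high, is 36, 24 or 8 mm wide: not to be told from outside or from the name. Origin at the centre of its underside, z up; upright at the start.
- spool_e: Thread spool, may be absent: wound body 56 mm in diameter, 56 mm high; on top a cardboard stub 36 mm in diameter, 28 mm high, to hold it by (84 mm in all); about 140 g. A blind bore in its underside, deeper than the pin is high, is 36, 24 or 8 mm wide: not to be told from outside or from the name. Origin at the centre of its underside, z up; upright at the start.
- spool_f: Thread spool, may be absent: wound body 56 mm in diameter, 56 mm high; on top a cardboard stub 36 mm in diameter, 28 mm high, to hold it by (84 mm in all); about 140 g. A blind bore in its underside, deeper than the pin is high, is 36, 24 or 8 mm wide: not to be told from outside or from the name. Origin at the centre of its underside, z up; upright at the start.
- pincushion: Round red pincushion, 84 mm wide, 60 mm high; a bystander, loose. Origin at its underside.
- tape: Yellow tape-measure case, 66 mm wide, 18 mm high; a bystander, loose. Origin at its underside.
- shears: Tailor's shears lying flat, 200 mm long; a bystander, loose. Origin at its underside, by the pivot.
- thimble: Steel thimble, 27 mm wide, 26 mm high; a bystander, loose. Origin at its underside.
- button_tin: Round aluminium tin, 70 mm wide, 70 mm high; a bystander, loose. Origin at its underside.

How it is judged:
By the outcome, as a careful person would: the job done as asked, in the order asked, and still so for the second after the job is handed in, with the robot touching nothing.
Of spool_a, spool_b, spool_c, spool_d, spool_e, spool_f only 4 to 5 are there at a start; the rules pass over those that are not, and their reading is None.
At some moment in a run one of spool_a, spool_b, spool_c, spool_d, spool_e, spool_f may be knocked a few centimetres aside while the robot is not near it.
It also fails if it takes over 210 s, if anything falls off the work surface, if the arm or the gripper's body presses on something with over 40 N, if the wrist force passes 120 N, or if a joint passes its speed limit or range.

## Working session

There is one attempt and no reset: what is moved stays moved. The work goes in short steps, Python scripts to look and compute and a shell command to move; the robot and the scene stay as the last step left them, time stands still between calls to the robot, and variables do not carry over. Pictures are saved under pics/ and viewed, at most 14 in all, crops included, and the job is handed in when it is done.

```bash
mkdir -p pics
cat > h.py <<'E'
import numpy as np, cv2
from rig import robot, read_camera
def snap(n,f):
    s=robot.sense(); c=read_camera(n); cv2.imwrite('pics/'+f,c['image'][:,:,::-1]); np.save('pics/'+f+'.npy',dict(c,s=s),allow_pickle=True); return c
def load(f): return np.load('pics/'+f+'.npy',allow_pickle=True).item()
def ray(c,u,v,z):
    K=c['mtx'];R=c['R'];t=c['t']; d=R.T@np.linalg.solve(K,[u,v,1]); o=-R.T@t
    return o+d*(z-o[2])/d[2]
def proj(c,X):
    p=c['mtx']@(c['R']@np.array(X)+c['t']); return p[:2]/p[2]
E
python3 - <<'E'
from h import *
for n in ['scene','side','wrist']: 
    c=snap(n,n+'0.png'); print(n,c['mtx'].tolist(), {k:np.round(c[k],3).tolist() for k in c if k in('R','t','T_tool_cam')})
print(robot.sense())
E
```

```text
scene [[504.40632406497235, 0.0, 319.23676289532136], [0.0, 504.40632406497235, 243.18509024457558], [0.0, 0.0, 1.0]] {'R': [[0.84, 0.542, 0.012], [0.398, -0.601, -0.693], [-0.368, 0.587, -0.721]], 't': [-0.433, -0.155, 1.536]}
side [[500.11290803203815, 0.0, 326.18650345505796], [0.0, 500.11290803203815, 245.7143357264586], [0.0, 0.0, 1.0]] {'R': [[0.811, -0.585, -0.016], [-0.432, -0.58, -0.69], [0.394, 0.567, -0.723]], 't': [-0.439, 0.244, 0.903]}
wrist [[338.2805099404218, 0.0, 321.85662941125855], [0.0, 338.2805099404218, 239.38616653895724], [0.0, 0.0, 1.0]] {'T_tool_cam': [[-0.001, -0.953, -0.304, 0.078], [1.0, -0.001, 0.0, -0.0], [-0.001, -0.304, 0.953, -0.144], [0.0, 0.0, 0.0, 1.0]]}
{'time_s': 0.15, 'joint_pos': array([-1.55252093e-01,  2.63440010e-01, -4.87536154e-02,  1.25940503e+00,
        1.40719566e-05,  1.41548319e+00]), 'joint_vel': array([-0.00081306, -0.00117013,  0.00356405, -0.00027573, -0.00011995,
       -0.00104064]), 'effort': array([ 2.40502384e-03, -6.37823009e+01,  3.84648621e+01,  1.05481912e-02,
       -5.52052688e-05,  6.25772100e-05]), 'tcp_pos': array([5.24806288e-01, 5.43124559e-05, 2.30935365e-01]), 'eef_rot': array([-3.14080216e+00, -1.38014572e-04,  1.57085731e+00]), 'wrist_force': array([-0.26814786, -0.1920514 , -0.01956883]), 'wrist_torque': array([-0.00983352,  0.00986006,  0.02850118]), 'gripper_force': 0.0, 'width': 0.08525750323683114}
```

View pics/scene0.png

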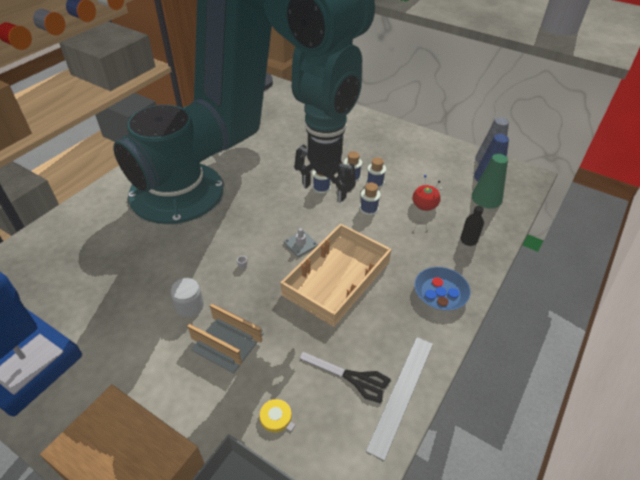

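View pics/side0.png

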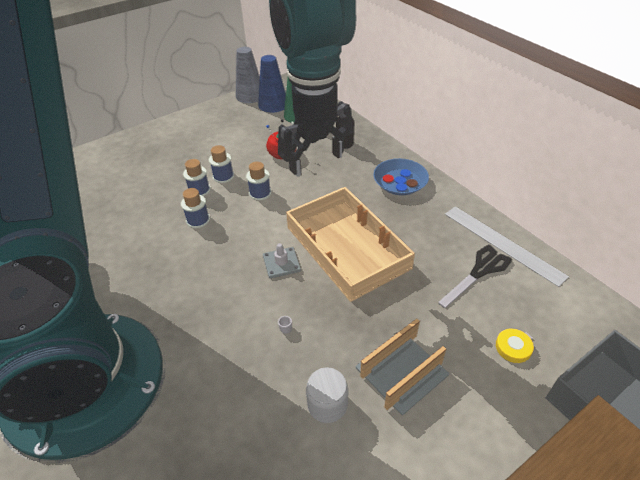

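Side view: stub tops of four spools at about (219,150), (193,165), (191,196), (257,169); gauge at (280,255), tray about (350,240), stand about (405,370). The scene view shows the same four.

Run:
```python
from h import *
a=load('side0.png')['image'][165:425,170:470]
cv2.imwrite('pics/c1.png',cv2.resize(a,None,fx=2.3,fy=2.3,interpolation=cv2.INTER_CUBIC)[:,:,::-1])
b=load('scene0.png')['image'][140:380,160:410]
cv2.imwrite('pics/c2.png',cv2.resize(b,None,fx=2.5,fy=2.5,interpolation=cv2.INTER_CUBIC)[:,:,::-1])
c=load('side0.png')
for u,v in [(219,150),(193,165),(191,196),(257,169)]: print(ray(c,u,v,.084).round(3))
c=load('scene0.png')
for u,v in [(353,155),(376,161),(371,188),(321,173)]: print(ray(c,u,v,.084).round(3))
```

```text
[0.482 0.371 0.084]
[0.403 0.354 0.084]
[0.35  0.252 0.084]
[0.519 0.247 0.084]
[0.404 0.36  0.084]
[0.477 0.373 0.084]
[0.525 0.254 0.084]
[0.371 0.232 0.084]
```

View pics/c1.png

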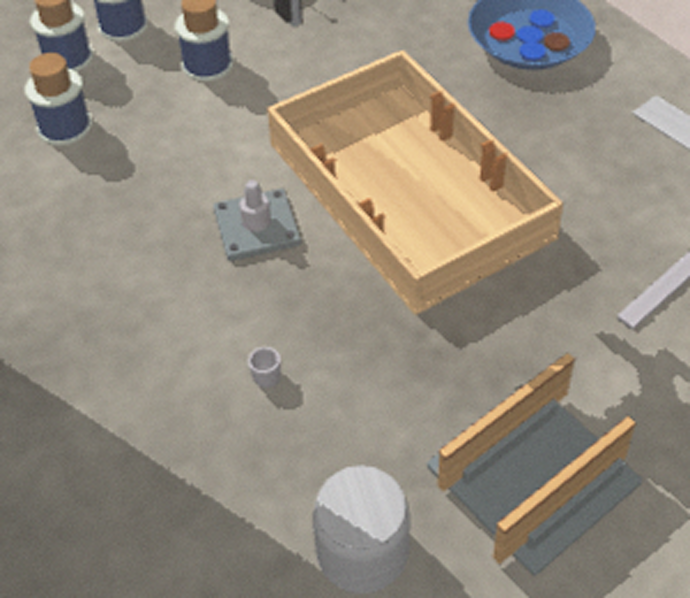

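View pics/c2.png

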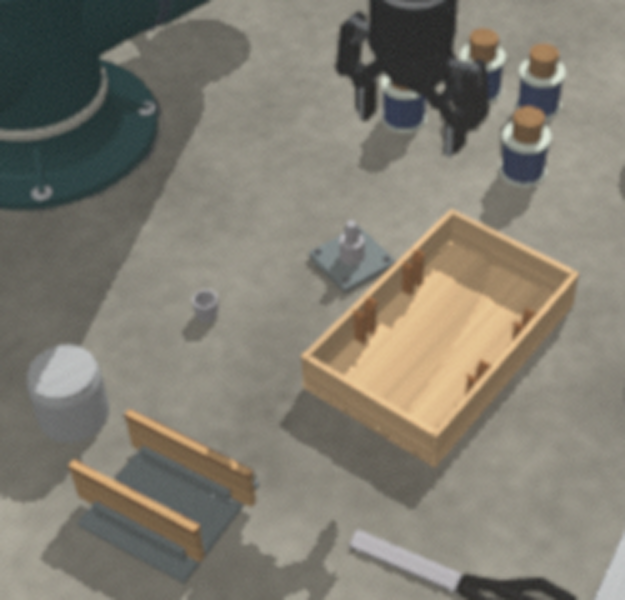

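c1: tray top corners (270,107), (404,53), (560,206), (416,278); pin tip (252,183); divider tops (441,455)-(573,358) and (499,528)-(633,423). c2: tray corners (451,212), (577,275), (434,432), (304,357); tip (351,224); divider tops (128,415)-(252,474) and (72,465)-(201,533).

Run:
```python
from h import *
S=load('side0.png');C=load('scene0.png')
fs=lambda u,v,z: ray(S,170+u/2.3,165+v/2.3,z); fc=lambda u,v,z: ray(C,160+u/2.5,140+v/2.5,z)
for n,a,b,z in [('tray',[(270,107),(404,53),(560,206),(416,278)],[(304,357),(451,212),(577,275),(434,432)],.05),
 ('tip',[(252,183)],[(351,224)],.06),
 ('div1',[(441,455),(573,358)],[(128,415),(252,474)],.06),('div2',[(499,528),(633,423)],[(72,465),(201,533)],.06),('thimble',[(263,355)],[(205,298)],.026),('tin',[(362,500)],[(65,372)],.07)]:
    print(n,[fs(*p,z).round(3)[:2].tolist() for p in a],[fc(*p,z).round(3)[:2].tolist() for p in b])
```

```text
tray [[0.514, 0.111], [0.669, 0.097], [0.652, -0.157], [0.497, -0.145]] [[0.499, -0.145], [0.514, 0.108], [0.672, 0.1], [0.653, -0.152]]
tip [[0.44, 0.025]] [[0.439, 0.024]]
div1 [[0.404, -0.296], [0.542, -0.29]] [[0.409, -0.298], [0.545, -0.286]]
div2 [[0.4, -0.365], [0.537, -0.36]] [[0.404, -0.367], [0.545, -0.358]]
thimble [[0.357, -0.12]] [[0.355, -0.122]]
tin [[0.332, -0.295]] [[0.333, -0.297]]
```

```bash
R='x'; m="python3 -m handwheel"
python3 -m handwheel '[-17,-109,0,0,0,31,85,-17,-109,0,0,0,31,85,-17,-109,0,0,0,31,85,-17,-109,0,0,0,31,85,-17,-109,0,0,0,31,85]' 60
python3 -m handwheel '[-17,-109,0,0,0,31,85,-17,-109,0,0,0,31,85,-17,-109,0,0,0,31,85,-17,-109,0,0,0,31,85,-17,-109,0,0,0,31,85]' 60
python3 -m handwheel '[-17,-109,0,0,0,31,50,-17,-109,0,0,0,31,50,-17,-109,0,0,0,31,50,-17,-109,0,0,0,31,50,-17,-109,0,0,0,31,50]' 60
cat >> h.py <<'E'
from scipy.spatial.transform import Rotation as Ro
def wrist(f):
    "adds R,t of the wrist camera to a saved picture"
    c=load(f); T=np.eye(4); T[:3,:3]=Ro.from_euler('xyz',c['s']['eef_rot']).as_matrix(); T[:3,3]=c['s']['tcp_pos']
    M=np.linalg.inv(T@c['T_tool_cam']); c['R']=M[:3,:3]; c['t']=M[:3,3]; return c
E
python3 - <<'E'
from h import *
snap('wrist','w1.png'); c=wrist('w1.png'); s=c['s']; print(s['time_s'],s['tcp_pos'],s['eef_rot'],s['joint_pos'],s['width'])
for p in [(.406,-.297,.06),(.544,-.288,.06),(.402,-.366,.06),(.541,-.359,.06)]: print(proj(c,p))
E
```

```text
time_s: 0.57
tcp_pos: [0.5076, -0.1109, 0.231]
eef_rot: [-3.141, -0.0, 2.116]
wrist_force: [-0.5, 0.4, 0.5]
width: 0.0849
gripper_force: 0.0
time_s: 0.98
tcp_pos: [0.4905, -0.2198, 0.2308]
eef_rot: [-3.142, -0.001, 2.657]
wrist_force: [-0.2, 1.5, -0.3]
width: 0.0847
gripper_force: 0.0
time_s: 1.4
tcp_pos: [0.4734, -0.3287, 0.2306]
eef_rot: [3.141, -0.001, -3.084]
wrist_force: [-0.7, 0.5, 0.1]
width: 0.0499
gripper_force: 0.0
1.4 [ 0.47341002 -0.32868648  0.23057235] [ 3.14091645e+00 -7.38165643e-04 -3.08445344e+00] [-7.48218100e-01  3.53276713e-01  8.30891195e-02  1.30160777e+00
 -6.37666053e-05 -8.05357035e-01] 0.049894529196066253
[360.76571188 146.10757062]
[357.26301363 286.54582368]
[283.82768634 136.95446454]
[287.75359873 280.32359862]
```

View pics/w1.png

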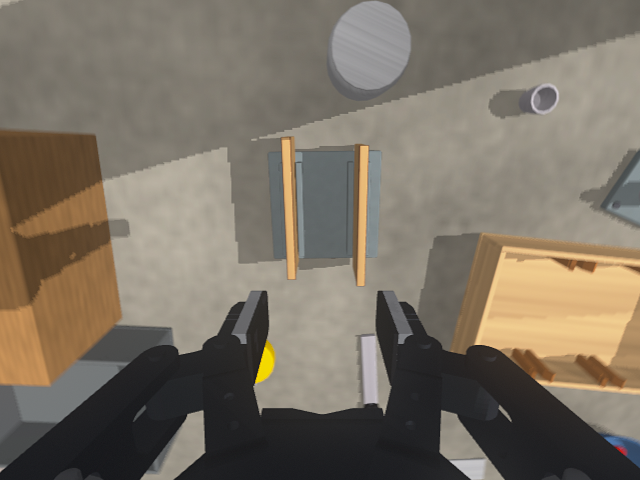

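View pics/wrist0.png

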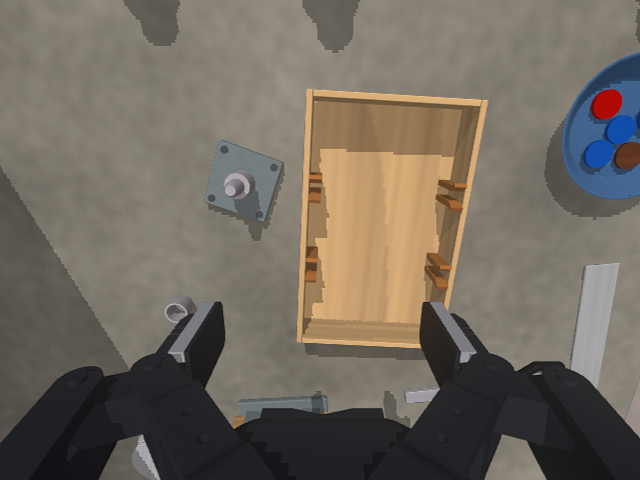

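w1: divider top edges (363,145)-(361,286) and (288,137)-(292,279). wrist0: tray top corners (307,90), (487,100), (298,342); pin tip ≈ (231,189).

Run:
```python
from h import *
c=wrist('w1.png')
for a,b in [((363,145),(361,286)),((288,137),(292,279))]:
    p,q=ray(c,*a,.06),ray(c,*b,.06); d=q-p; print(((p+q)/2).round(4),np.linalg.norm(d),np.degrees(np.arctan2(d[1],d[0])))
c=wrist('wrist0.png')
P=[ray(c,*p,.05) for p in [(307,90),(487,100),(298,342)]]; print(np.round(P,4)); print('centre',(P[1]+P[2])/2,'yaw',np.degrees(np.arctan2(*(P[1]-P[0])[1::-1])), np.degrees(np.arctan2(-(P[0]-P[2])[0],(P[0]-P[2])[1])))
print(ray(c,231,189,.06))
# predicted slots in wrist0
for y in(.042,-.042):
  for x in (-.069,.069):
    th=np.radians(-3.8); o=np.array([.584,-.0235]); print(proj(c,[*(o+[x*np.cos(th)-y*np.sin(th),x*np.sin(th)+y*np.cos(th)]),.053]).round(1))
```

```text
[ 0.4741 -0.2897  0.06  ] 0.1386683389407125 4.484522599912682
[ 0.4706 -0.3585  0.06  ] 0.13767295769292875 3.1451210661422615
[[ 0.5113  0.1132  0.05  ]
 [ 0.6713  0.1049  0.05  ]
 [ 0.4976 -0.1452  0.05  ]]
centre [ 0.58445277 -0.02014759  0.05      ] yaw -2.9958750086579022 -3.0530256301151617
[0.43974003 0.02741768 0.06      ]
[315.1 192.4]
[458.2 201.6]
[310.3 273.3]
[443.  281.3]
```

```bash
python3 -m handwheel '[0,36,-30,0,0,0,50,0,36,-70,0,0,0,50,0,36,-110,0,0,0,50,0,36,-150,0,0,0,50,0,36,-180,0,0,0,50]' 60
python3 -m handwheel '[0,0,-16,0,0,0,50,0,0,-16,0,0,0,50,0,0,-16,0,0,0,0,0,0,-16,0,0,0,0,0,0,-16,0,0,0,0]' 60
python3 -m handwheel '[0,0,0,0,0,0,0,0,0,0,0,0,0,0,0,0,0,0,0,0,0,0,0,0,0,0,0,0,0,0,0,0,0,0,0]' 60
python3 -c "
from h import *
s=robot.sense();print(s['width'],s['gripper_force'],s['wrist_force'],s['wrist_torque'],s['tcp_pos'],s['eef_rot'])"
```

```text
time_s: 1.87
tcp_pos: [0.473, -0.2897, 0.0485]
eef_rot: [3.14, -0.001, -3.091]
wrist_force: [1.2, -0.6, 0.1]
width: 0.0502
gripper_force: 0.0
time_s: 2.28
tcp_pos: [0.4748, -0.2916, 0.0368]
eef_rot: [-3.14, 0.002, -3.09]
wrist_force: [0.3, 0.2, 0.7]
width: 0.0144
gripper_force: 0.0
time_s: 2.7
tcp_pos: [0.4748, -0.2916, 0.0368]
eef_rot: [-3.14, 0.002, -3.089]
wrist_force: [-0.3, 1.7, 7.3]
width: 0.0068
gripper_force: 58.9
0.006756821991765323 58.9314991235733 [-0.30560031  1.73597135  7.31005414] [0.20205174 0.09732682 0.05834539] [ 0.47477674 -0.29157541  0.03677646] [-3.13987666e+00  2.01133677e-03 -3.08937240e+00]
```

```bash
python3 -m handwheel '[0,0,30,0,0,0,0,0,0,60,0,0,0,0,12,20,80,0,0,-3,0,26,55,80,0,0,-6.5,0,42,90,80,0,0,-6.5,0]' 60
python3 -m handwheel '[20,35,0,0,0,0,0,40,80,0,0,0,0,0,55,115,0,0,0,0,0,65,137,0,0,0,0,0,65,137,0,0,0,0,0]' 60
python3 - <<'E'
from h import *
snap('wrist','w2.png'); c=wrist('w2.png'); s=c['s']; print(s['time_s'],s['tcp_pos'],s['eef_rot'],s['width'])
E
```

```text
time_s: 3.12
tcp_pos: [0.517, -0.2011, 0.1176]
eef_rot: [-3.14, 0.004, 3.074]
wrist_force: [0.7, -0.4, -0.0]
width: 0.0069
gripper_force: 58.8
time_s: 3.53
tcp_pos: [0.5828, -0.0596, 0.1162]
eef_rot: [3.141, 0.002, 3.085]
wrist_force: [-0.4, -0.1, -1.0]
width: 0.0066
gripper_force: 58.9
3.5333 [ 0.58275903 -0.0596151   0.11616323] [3.14083725e+00 1.87570245e-03 3.08461804e+00] 0.006576072210188677
```

View pics/w2.png

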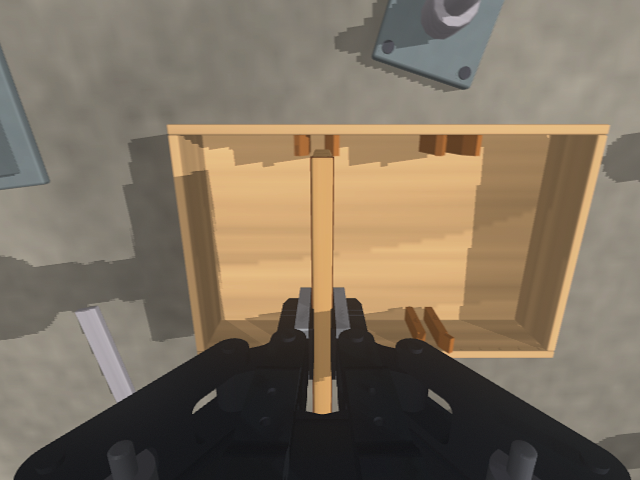

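w2: divider held, spanning (322,153)-(322,412); tray near wall's outer top corners (168,125), (609,125), far-left-bay corner (553,356); the right groove's ribs at u ≈ 302 and 332.

Run:
```python
from h import *
c=wrist('w2.png')
a,b,d=[ray(c,*p,.05) for p in [(168,125),(609,125),(553,356)]]
print(a,b,d,np.linalg.norm(a-b),np.linalg.norm(b-d)); e=(b-a)/np.linalg.norm(b-a); print('yaw',np.degrees(np.arctan2(-e[0],e[1])))
x=np.array([e[1],-e[0],0]); m=(a+b)/2+.081*x; print('centre',m,'slotR',m-.042*e,'slotL',m+.042*e)
print(ray(c,458,10,.06), robot.sense()['tcp_pos'])
cv2.imwrite('pics/c3.png',cv2.resize(c['image'][110:190,270:500],None,fx=3.4,fy=3.4,interpolation=cv2.INTER_CUBIC)[:,:,::-1])
```

```text
[ 0.49608175 -0.14454708  0.05      ] [0.51112894 0.11392322 0.05      ] [0.67130636 0.10535406 0.05      ] 0.25890792790791495 0.16040647384597137
yaw -3.331789236144281
centre [ 0.58446843 -0.02001948  0.05      ] slotR [ 0.58202748 -0.06194849  0.05      ] slotL [0.58690939 0.02190953 0.05      ]
[0.45015613 0.01789961 0.06      ] [ 0.58193788 -0.06173193  0.11600585]
```

View pics/c3.png

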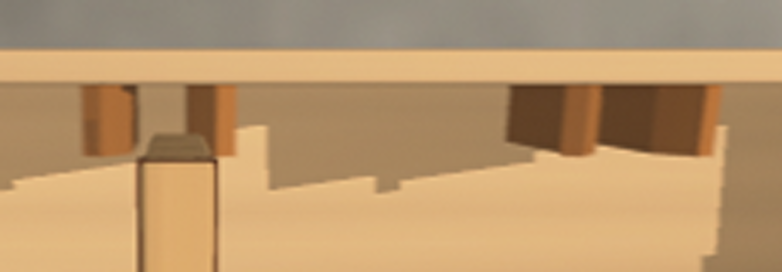

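```bash
python3 -m handwheel '[0,1,0,0,0,0,0,0,1,-20,0,0,0,0,0,1,-40,0,0,0,0,0,1,-40,0,0,0,0,0,1,-40,0,0,0,0]' 60
python3 -m handwheel '[0,0,-10,0,0,0,0,0,0,-20,0,0,0,0,0,0,-30,0,0,0,0,0,0,-38,0,0,0,0,0,0,-41,0,0,0,0]' 60
python3 -m handwheel '[0,0,-2,0,0,0,0,0,0,-2,0,0,0,0,0,0,-2,0,0,0,0]' 60
```

```text
time_s: 4.0
tcp_pos: [0.5803, -0.0639, 0.0754]
eef_rot: [3.142, -0.001, 3.079]
wrist_force: [-0.8, -0.6, 0.9]
width: 0.0073
gripper_force: 58.8
time_s: 4.42
tcp_pos: [0.5808, -0.0632, 0.0346]
eef_rot: [-3.141, 0.0, 3.08]
wrist_force: [-17.4, 5.0, 57.5]
width: 0.0067
gripper_force: 67.4
time_s: 4.67
tcp_pos: [0.5809, -0.0632, 0.0346]
eef_rot: [-3.141, 0.001, 3.08]
wrist_force: [-14.7, 3.9, 43.1]
width: 0.0073
gripper_force: 65.3
```

```bash
python3 -m handwheel '[0,0,0,0,0,0,45,0,0,0,0,0,0,45,0,0,0,0,0,0,45,0,0,20,0,0,0,45,0,0,60,0,0,0,45]' 60
python3 -m handwheel '[0,0,20,0,0,0,45,-12,-38,20,0,0,3,45,-25,-76,20,0,0,6.5,45,-38,-114,20,0,0,6.5,45,-50,-150,20,0,0,6.5,45]' 60
python3 -m handwheel '[-14,-38,0,0,0,0,45,-28,-76,0,0,0,0,45,-42,-114,0,0,0,0,45,-59,-147,0,0,0,0,45,-59,-147,0,0,0,0,45]' 60
python3 -c "
from h import *
snap('side','s1.png');snap('wrist','w3.png');s=robot.sense();print(s['time_s'],s['tcp_pos'],s['eef_rot'])
a=load('s1.png')['image'][170:420,270:480];a=cv2.resize(a,None,fx=2,fy=2)
b=load('w3.png')['image'][:,150:500]
import numpy as np
o=np.zeros((500,770,3),np.uint8);o[:500,:420]=a;o[:480,420:]=b;cv2.imwrite('pics/m1.png',o[:,:,::-1])"
```

```text
time_s: 5.08
tcp_pos: [0.5786, -0.0627, 0.0891]
eef_rot: [3.141, -0.007, 3.08]
wrist_force: [1.3, -0.8, -0.6]
width: 0.0449
gripper_force: 0.0
time_s: 5.5
tcp_pos: [0.5301, -0.2147, 0.1121]
eef_rot: [-3.141, -0.0, -3.088]
wrist_force: [1.6, -0.4, -0.4]
width: 0.0451
gripper_force: 0.0
time_s: 5.92
tcp_pos: [0.4694, -0.3656, 0.1117]
eef_rot: [-3.14, -0.001, -3.094]
wrist_force: [-0.6, 0.0, -0.9]
width: 0.0449
gripper_force: 0.0
6.0167 [ 0.47114887 -0.36123712  0.11174999] [ 3.14117224e+00 -6.15245225e-04 -3.09191632e+00]
```

View pics/m1.png

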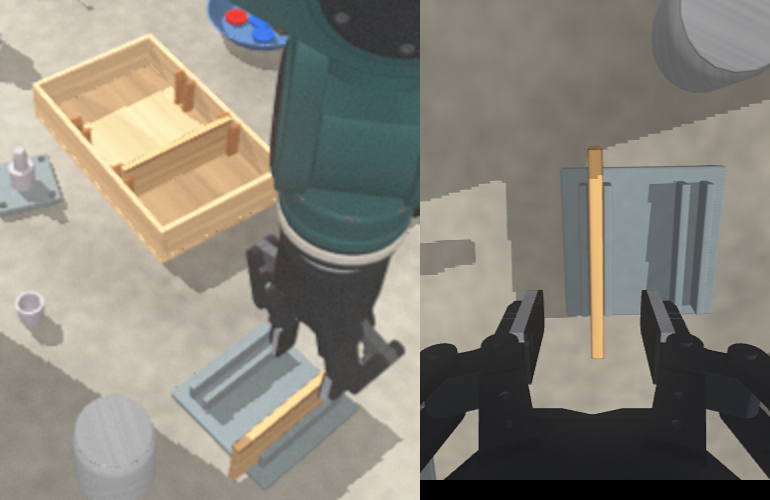

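The first divider is home in the right groove. The second lies centred between the fingers (wrist u ≈ 326), so I can descend.

```bash
python3 -m handwheel '[0,0,-35,0,0,0,45,0,0,-75,0,0,0,45,0,0,-75,0,0,0,45,0,0,-75,0,0,0,0,0,0,-75,0,0,0,0]' 60
python3 -m handwheel '[0,0,0,0,0,0,0,0,0,0,0,0,0,0,0,0,0,0,0,0,0,0,0,0,0,0,0,0,0,0,0,0,0,0,0]' 60
python3 -m handwheel '[0,0,0,0,0,0,0,0,0,0,0,0,0,0,0,0,0,0,0,0,0]' 60
```

```text
time_s: 6.43
tcp_pos: [0.4728, -0.3598, 0.0389]
eef_rot: [-3.141, 0.001, -3.088]
wrist_force: [-0.0, 0.0, -0.4]
width: 0.0218
gripper_force: 0.0
time_s: 6.85
tcp_pos: [0.4732, -0.3607, 0.0396]
eef_rot: [-3.139, 0.003, -3.089]
wrist_force: [0.1, 1.2, 7.5]
width: 0.0067
gripper_force: 59.9
time_s: 7.1
tcp_pos: [0.4732, -0.3607, 0.0396]
eef_rot: [-3.139, 0.003, -3.089]
wrist_force: [-0.0, 0.6, 7.4]
width: 0.0066
gripper_force: 59.9
```

```bash
python3 -m handwheel '[0,0,30,0,0,0,0,0,0,65,0,0,0,0,8,20,85,0,0,-3,0,20,55,85,0,0,-6.5,0,32,92,85,0,0,-6.5,0]' 60
python3 -m handwheel '[12,36,0,0,0,0,0,24,74,0,0,0,0,0,36,112,0,0,0,0,0,46,150,0,0,0,0,0,56,186,0,0,0,0,0]' 60
python3 -m handwheel '[10,36,0,0,0,0,0,20,76,0,0,0,0,0,26,103,0,0,0,0,0,26,103,0,0,0,0,0,26,103,0,0,0,0,0]' 60
python3 -c "
from h import *
snap('wrist','w4.png');s=robot.sense();print(s['time_s'],s['tcp_pos'],s['eef_rot'])
b=load('w4.png')['image'][100:430,200:560];cv2.imwrite('pics/m2.png',cv2.resize(b,None,fx=1.8,fy=1.8)[:,:,::-1])"
```

```text
time_s: 7.52
tcp_pos: [0.5052, -0.2685, 0.1252]
eef_rot: [-3.139, 0.004, 3.074]
wrist_force: [0.5, -0.2, -1.1]
width: 0.0065
gripper_force: 59.0
time_s: 7.93
tcp_pos: [0.5607, -0.0799, 0.124]
eef_rot: [-3.141, 0.002, 3.081]
wrist_force: [0.5, -0.3, -0.8]
width: 0.0064
gripper_force: 59.0
time_s: 8.35
tcp_pos: [0.5865, 0.0224, 0.1235]
eef_rot: [-3.141, 0.002, 3.083]
wrist_force: [0.1, 0.1, -0.4]
width: 0.0066
gripper_force: 59.0
8.4 [0.58632628 0.02122735 0.12337812] [-3.14123396e+00  1.49160004e-03  3.08171443e+00]
```

View pics/m2.png

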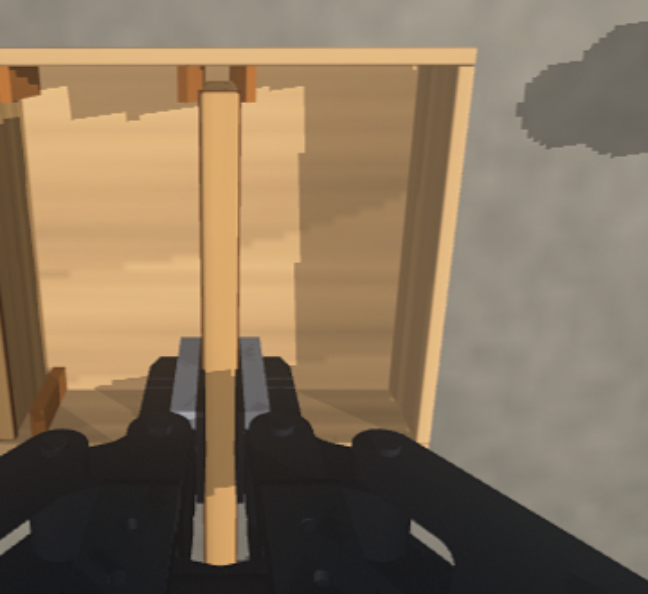

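The divider (u≈220 in crop) is centred between the ribs at 179 and 255; I'll push it down.

```bash
python3 -m handwheel '[0,0,-20,0,0,0,0,0,0,-40,0,0,0,0,0,0,-50,0,0,0,0,0,0,-60,0,0,0,0,0,0,-70,0,0,0,0]' 60
python3 -m handwheel '[0,0,-8,0,0,0,0,0,0,-14,0,0,0,0,0,0,-17,0,0,0,0,0,0,-17,0,0,0,0]' 60
```

```text
time_s: 8.82
tcp_pos: [0.5863, 0.0205, 0.0523]
eef_rot: [3.141, 0.001, 3.08]
wrist_force: [0.3, 4.5, 2.1]
width: 0.0062
gripper_force: 59.4
time_s: 9.15
tcp_pos: [0.5861, 0.0206, 0.0371]
eef_rot: [-3.141, 0.001, 3.081]
wrist_force: [-10.2, 3.1, 30.3]
width: 0.0067
gripper_force: 64.4
```

```bash
python3 -m handwheel '[0,0,0,0,0,0,45,0,0,0,0,0,0,45,0,0,0,0,0,0,45,0,0,20,0,0,0,45,0,0,60,0,0,0,45]' 60
python3 -m handwheel '[-16,34,20,0,0,0,65,-32,68,40,0,0,0,65,-48,102,60,0,0,0,65,-64,136,80,0,0,0,65,-80,168,100,0,0,0,65]' 60
python3 -m handwheel '[-15,34,17,0,0,0,65,-30,68,34,0,0,0,65,-46,101,53,0,0,0,65,-46,101,53,0,0,0,65]' 60
python3 -c "
from h import *
snap('wrist','w5.png');s=wrist('w5.png')['s'];print(s['time_s'],s['tcp_pos'],s['eef_rot'],s['joint_pos'])"
```

```text
time_s: 9.57
tcp_pos: [0.5836, 0.0209, 0.0921]
eef_rot: [-3.141, -0.007, 3.08]
wrist_force: [0.7, 0.3, 0.3]
width: 0.0452
gripper_force: 0.0
time_s: 9.98
tcp_pos: [0.5062, 0.1878, 0.1946]
eef_rot: [-3.141, -0.0, 3.08]
wrist_force: [1.9, 0.6, 0.7]
width: 0.0648
gripper_force: 0.0
time_s: 10.32
tcp_pos: [0.4596, 0.2923, 0.25]
eef_rot: [3.139, 0.003, 3.085]
wrist_force: [1.1, -0.3, 0.6]
width: 0.0649
gripper_force: 0.0
10.3167 [0.45956212 0.29232183 0.24997912] [3.13895009 0.00319907 3.08471643] [4.16415960e-01 2.89556349e-01 4.01615186e-02 1.31734957e+00
 8.93884076e-04 4.73289766e-01]
```

View pics/w5.png

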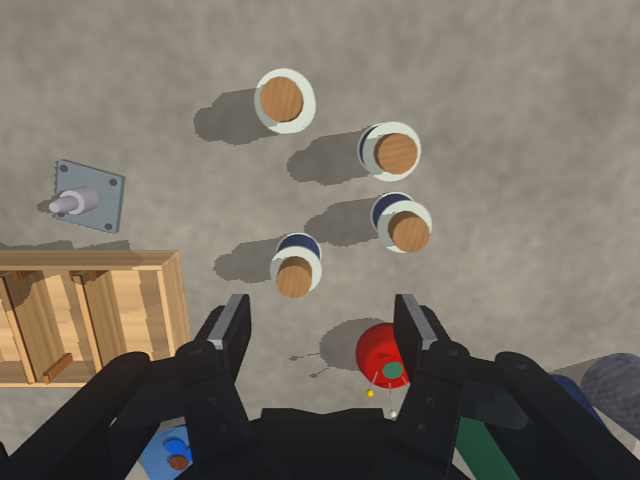

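w5: stub tops C (281,99), B (396,154), A (409,231), D (294,277); pin tip (56,207).

Run:
```python
from h import *
c=wrist('w5.png'); im=c['image']; hsv=cv2.cvtColor(im,cv2.COLOR_RGB2HSV)
m=cv2.inRange(hsv,(8,110,90),(18,220,255)); m[:,:240]=0
n,l,st,ce=cv2.connectedComponentsWithStats(m)
for i in range(1,n):
    if st[i,4]>600: print(ce[i].round(1),st[i].tolist(),ray(c,*ce[i],.084).round(4)[:2], ray(c,st[i,0]+st[i,2]/2,st[i,1]+st[i,3]/2,.084).round(4)[:2],st[i,2]*.036)
print(ray(c,56,207,.06))
```

```text
[281.3  98.9] [261, 77, 42, 44, 1451] [0.3541 0.2649] [0.3542 0.2655] 1.5119999999999998
[395.9 152.9] [375, 134, 42, 40, 1312] [0.4042 0.3623] [0.4052 0.3623] 1.5119999999999998
[408.5 231.2] [389, 211, 40, 41, 1226] [0.4776 0.3749] [0.478  0.3754] 1.44
[294.1 277. ] [277, 256, 34, 42, 1134] [0.5186 0.262 ] [0.5186 0.2619] 1.224
[0.43894305 0.02758942 0.06      ]
```

Run:
```python
from h import *
snap('side','s2.png'); snap('scene','q2.png'); snap('wrist','w6.png'); print(robot.sense()['tcp_pos'])
for f in ['side0.png','s1.png','s2.png','q2.png','w6.png']:
    c=wrist(f) if f[0]=='w' else load(f); hsv=cv2.cvtColor(c['image'],cv2.COLOR_RGB2HSV)
    m=cv2.inRange(hsv,(5,100,60),(20,230,255)); n,l,st,ce=cv2.connectedComponentsWithStats(m)
    for i in range(1,n):
        if st[i,4]>80:
            x,y,w,h,a=st[i]; k=w/2
            p=ray(c,ce[i][0],y+(h-28*h/50)/2,.084) if f[0]!='w' else ray(c,*ce[i],.084)
            if .2<p[1]<.45 and .3<p[0]<.6: print(f,st[i].tolist(),p.round(3)[:2])
```

```text
[0.46132607 0.28700597 0.24613436]
side0.png [211, 146, 14, 16, 161] [0.48  0.375]
side0.png [185, 159, 16, 17, 172] [0.406 0.363]
side0.png [249, 162, 15, 17, 188] [0.523 0.26 ]
side0.png [183, 188, 17, 19, 205] [0.355 0.264]
s1.png [211, 146, 15, 16, 181] [0.481 0.374]
s1.png [185, 159, 16, 17, 203] [0.407 0.362]
s1.png [249, 162, 15, 17, 176] [0.523 0.26 ]
s1.png [183, 188, 17, 19, 228] [0.356 0.264]
s2.png [211, 146, 15, 16, 172] [0.481 0.374]
s2.png [185, 159, 16, 17, 180] [0.406 0.363]
s2.png [249, 162, 15, 17, 196] [0.523 0.26 ]
s2.png [183, 188, 16, 19, 203] [0.355 0.265]
q2.png [366, 183, 11, 11, 86] [0.519 0.263]
w6.png [266, 74, 43, 46, 1530] [0.354 0.265]
w6.png [380, 131, 45, 41, 1434] [0.404 0.362]
w6.png [395, 210, 42, 42, 1311] [0.477 0.375]
w6.png [281, 256, 36, 42, 1187] [0.518 0.262]
```

```bash
python3 -m handwheel '[30,-13,-30,0,0,0,65,58,-25.5,-60,0,0,0,65,58,-25.5,-100,0,0,0,65,58,-25.5,-140,0,0,0,65,58,-25.5,-170,0,0,0,65]' 50
python3 -m handwheel '[0,0,-16,0,0,0,65,0,0,-16,0,0,0,65,0,0,-16,0,0,0,20,0,0,-16,0,0,0,20,0,0,-16,0,0,0,20]' 50
python3 -m handwheel '[0,0,0,0,0,0,20,0,0,0,0,0,0,20,0,0,0,0,0,0,20,0,0,0,0,0,0,20]' 50
```

```text
time_s: 10.93
tcp_pos: [0.5186, 0.2597, 0.0728]
eef_rot: [-3.14, -0.003, 3.077]
wrist_force: [0.1, -0.1, -0.6]
width: 0.0649
gripper_force: 0.0
time_s: 11.35
tcp_pos: [0.5202, 0.262, 0.0625]
eef_rot: [3.141, 0.002, 3.08]
wrist_force: [-0.2, -1.9, 1.4]
width: 0.0344
gripper_force: 49.6
time_s: 11.68
tcp_pos: [0.5201, 0.2621, 0.0624]
eef_rot: [3.141, 0.003, 3.08]
wrist_force: [-0.0, -2.9, 8.1]
width: 0.0343
gripper_force: 50.3
```

```bash
python3 -m handwheel '[0,0,35,0,0,0,20,0,0,70,0,0,0,20,-12,-36,85,0,0,0,20,-24,-72,85,0,0,0,20,-36,-108,85,0,0,0,20]' 50
python3 -m handwheel '[-12,-36,0,0,0,0,20,-24,-72,0,0,0,0,20,-36,-108,0,0,0,0,20,-45,-128,0,0,0,0,20,-45,-128,0,0,0,0,20]' 50
python3 -m handwheel '[0,0,-10,0,0,0,20,0,0,-17,0,0,0,20,0,0,-17,0,0,0,20]' 50
python3 - <<'E'
from h import *
snap('wrist','w7.png'); snap('side','s3.png'); snap('scene','q3.png'); print(robot.sense()['tcp_pos'])
a=load('s3.png')['image'][190:290,240:340]; b=load('q3.png')['image'][180:280,250:350]
cv2.imwrite('pics/m3.png',cv2.resize(np.hstack([a,b]),None,fx=4,fy=4,interpolation=cv2.INTER_CUBIC)[:,:,::-1])
E
```

```text
time_s: 12.1
tcp_pos: [0.4833, 0.1536, 0.1475]
eef_rot: [3.141, 0.003, 3.082]
wrist_force: [-0.5, -0.8, -1.4]
width: 0.0345
gripper_force: 50.8
time_s: 12.52
tcp_pos: [0.4368, 0.0234, 0.1467]
eef_rot: [-3.141, 0.001, 3.077]
wrist_force: [0.7, 0.6, -1.4]
width: 0.0344
gripper_force: 50.8
time_s: 12.77
tcp_pos: [0.4378, 0.0266, 0.1282]
eef_rot: [3.141, -0.001, 3.081]
wrist_force: [-0.7, 0.2, -2.4]
width: 0.0344
gripper_force: 50.8
[0.43832211 0.02662556 0.12912287]
```

View pics/m3.png

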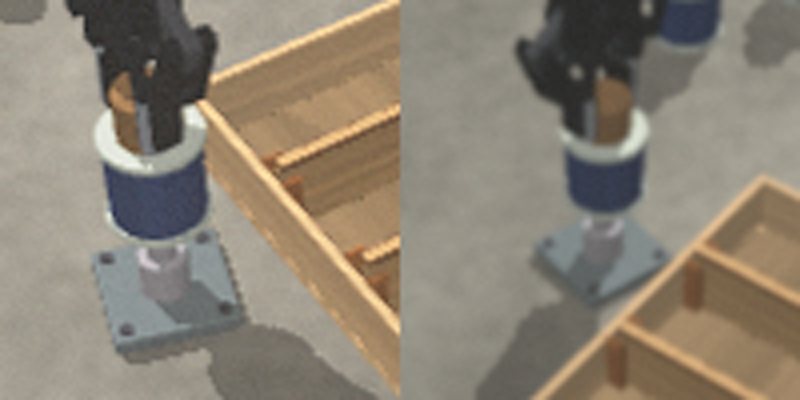

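Spool hangs just over the pin, its axis within ~1 px of it in both views. I'll lower to 3 mm below tip height as the first test.

```bash
python3 -m handwheel '[1,-1,-4,0,0,0,20,1,-1,-8,0,0,0,20,1,-1,-10,0,0,0,20,1,-1,-10,0,0,0,20]' 50
```

```text
time_s: 13.25
tcp_pos: [0.4388, 0.0253, 0.1183]
eef_rot: [3.142, -0.001, 3.081]
wrist_force: [-0.2, -1.1, -1.0]
width: 0.034
gripper_force: 50.8
```

```bash
python3 -m handwheel '[0,0,-6,0,0,0,20,0,0,-12,0,0,0,20,0,0,-18,0,0,0,20,0,0,-18,0,0,0,20]' 50
python3 -m handwheel '[0,0,-3,0,0,0,20,0,0,-5,0,0,0,20,0,0,-5,0,0,0,20]' 50
```

```text
time_s: 13.58
tcp_pos: [0.4384, 0.0253, 0.0996]
eef_rot: [3.141, -0.002, 3.08]
wrist_force: [-1.7, 0.3, -1.3]
width: 0.0342
gripper_force: 50.8
time_s: 13.83
tcp_pos: [0.439, 0.0252, 0.0955]
eef_rot: [3.142, -0.0, 3.08]
wrist_force: [0.4, 0.0, -1.6]
width: 0.0344
gripper_force: 50.8
```

```bash
python3 -m handwheel '[0,0,-2,0,0,0,20,0,0,-4,0,0,0,20,0,0,-4,0,0,0,20]' 50
```

```text
time_s: 14.08
tcp_pos: [0.439, 0.0252, 0.0916]
eef_rot: [3.142, -0.0, 3.081]
wrist_force: [0.2, -0.2, -1.7]
width: 0.0347
gripper_force: 50.8
```

```bash
python3 -m handwheel '[0,0,-6,0,0,0,20,0,0,-12,0,0,0,20,0,0,-16,0,0,0,20,0,0,-18,0,0,0,20,0,0,-18,0,0,0,20]' 50
python3 -m handwheel '[0,0,-2,0,0,0,20,0,0,-2,0,0,0,20]' 50
```

```text
time_s: 14.5
tcp_pos: [0.4388, 0.0252, 0.0732]
eef_rot: [3.142, -0.001, 3.081]
wrist_force: [-0.1, 0.1, -1.0]
width: 0.0343
gripper_force: 50.8
time_s: 14.67
tcp_pos: [0.4395, 0.025, 0.0724]
eef_rot: [-3.141, 0.001, 3.08]
wrist_force: [-3.5, -0.5, 8.2]
width: 0.0342
gripper_force: 51.8
```

D slides right down to the base (TCP 10 mm above its bench height), so it goes in the left bay. I'll put it in the far spot.

```bash
python3 -m handwheel '[0,0,30,0,0,0,20,0,0,60,0,0,0,20,0,0,80,0,0,0,20,30,6,80,0,0,0,20,60,12,80,0,0,0,20]' 50
python3 -m handwheel '[35,7,0,0,0,0,20,70,14,0,0,0,0,20,105,21,0,0,0,0,20,123,25,0,0,0,0,20,123,25,0,0,0,0,20]' 50
python3 -m handwheel '[0,0,-30,0,0,0,20,0,0,-60,0,0,0,20,0,0,-70,0,0,0,20,0,0,-75,0,0,0,20,0,0,-79,0,0,0,20]' 50
```

```text
time_s: 15.08
tcp_pos: [0.5002, 0.0372, 0.1537]
eef_rot: [-3.141, 0.003, 3.08]
wrist_force: [0.7, -0.8, -1.1]
width: 0.0345
gripper_force: 51.0
time_s: 15.5
tcp_pos: [0.6254, 0.0628, 0.1508]
eef_rot: [3.141, 0.001, 3.081]
wrist_force: [-0.6, 0.1, -2.9]
width: 0.0342
gripper_force: 51.0
time_s: 15.92
tcp_pos: [0.6221, 0.0621, 0.0732]
eef_rot: [3.142, -0.0, 3.08]
wrist_force: [0.3, 0.9, -1.6]
width: 0.0345
gripper_force: 50.9
```

```bash
python3 -m handwheel '[0,0,-3,0,0,0,20,0,0,-5,0,0,0,20,0,0,-5,0,0,0,20]' 50
python3 -m handwheel '[0,0,0,0,0,0,55,0,0,0,0,0,0,55,0,0,0,0,0,0,55,0,0,30,0,0,0,55,0,0,65,0,0,0,55]' 50
```

```text
time_s: 16.17
tcp_pos: [0.6226, 0.0622, 0.0686]
eef_rot: [3.142, 0.001, 3.08]
wrist_force: [-0.0, 0.2, -1.1]
width: 0.0342
gripper_force: 51.0
time_s: 16.58
tcp_pos: [0.6207, 0.0622, 0.132]
eef_rot: [-3.141, -0.004, 3.081]
wrist_force: [0.9, 0.1, 0.3]
width: 0.0546
gripper_force: 0.0
```

```bash
cat >> h.py <<'E'
def spools(f):
    c=snap('side',f); hsv=cv2.cvtColor(c['image'],cv2.COLOR_RGB2HSV)
    m=cv2.inRange(hsv,(5,100,60),(20,230,255)); n,l,st,ce=cv2.connectedComponentsWithStats(m)
    for i in range(1,n):
        x,y,w,h,a=st[i]
        if a>80:
            p=ray(c,ce[i][0],y+.22*h,.084)-[.003,0,0]
            if .15<p[1]<.45 and .25<p[0]<.6: print(f,st[i].tolist(),p.round(3)[:2])
    s=robot.sense(); print(s['time_s'],s['tcp_pos'].round(4))
E
python3 -m handwheel '[-10,20,20,0,0,0,65,-24,55,30,0,0,0,65,-42,90,30,0,0,0,65,-58,125,30,0,0,0,65,-74,160,30,0,0,0,65]' 50
python3 -m handwheel '[-16,35,0,0,0,0,65,-32,70,0,0,0,0,65,-48,105,0,0,0,0,65,-64,140,0,0,0,0,65,-71,152.5,0,0,0,0,65]' 50
python3 -c "from h import *; spools('s4.png')"
```

```text
time_s: 17.0
tcp_pos: [0.5474, 0.2236, 0.1635]
eef_rot: [3.141, 0.001, 3.08]
wrist_force: [0.6, 0.9, 0.3]
width: 0.0648
gripper_force: 0.0
time_s: 17.42
tcp_pos: [0.4751, 0.3784, 0.1631]
eef_rot: [3.141, 0.0, 3.083]
wrist_force: [0.2, 1.6, 0.2]
width: 0.065
gripper_force: 0.0
s4.png [211, 146, 15, 16, 174] [0.478 0.374]
s4.png [185, 159, 16, 17, 181] [0.403 0.363]
s4.png [183, 188, 16, 19, 205] [0.352 0.264]
17.4667 [0.4747 0.3787 0.1631]
```

```bash
python3 -m handwheel '[1,-2,-30,0,0,0,65,1,-2,-60,0,0,0,65,1,-2,-90,0,0,0,65,1,-2,-101,0,0,0,65,1,-2,-101,0,0,0,65]' 50
python3 -m handwheel '[0,0,0,0,0,0,65,0,0,0,0,0,0,20,0,0,0,0,0,0,20,0,0,0,0,0,0,20,0,0,0,0,0,0,20]' 50
python3 -m handwheel '[0,0,0,0,0,0,20,0,0,0,0,0,0,20,0,0,0,0,0,0,20]' 50
```

```text
time_s: 17.88
tcp_pos: [0.477, 0.3713, 0.0593]
eef_rot: [-3.139, -0.004, 3.08]
wrist_force: [-0.1, -0.4, 0.1]
width: 0.0649
gripper_force: 0.0
time_s: 18.3
tcp_pos: [0.4791, 0.3733, 0.0633]
eef_rot: [3.14, 0.002, 3.081]
wrist_force: [-0.1, 1.7, 6.9]
width: 0.0345
gripper_force: 48.8
time_s: 18.55
tcp_pos: [0.479, 0.3733, 0.0633]
eef_rot: [3.14, 0.002, 3.081]
wrist_force: [0.1, 1.0, 6.8]
width: 0.0349
gripper_force: 48.8
```

```bash
python3 -m handwheel '[0,0,35,0,0,0,20,0,0,70,0,0,0,20,-3,-36,85,0,0,0,20,-7,-74,85,0,0,0,20,-12,-112,85,0,0,0,20]' 50
python3 -m handwheel '[-4,-38,0,0,0,0,20,-8,-76,0,0,0,0,20,-12,-114,0,0,0,0,20,-16,-152,0,0,0,0,20,-21,-188,0,0,0,0,20]' 50
python3 -m handwheel '[-7,-30,0,0,0,0,20,-7,-48,0,0,0,0,20,-7,-48,-10,0,0,0,20,-7,-48,-19,0,0,0,20,-7,-48,-19,0,0,0,20]' 50
```

```text
time_s: 18.97
tcp_pos: [0.4666, 0.26, 0.1484]
eef_rot: [3.141, 0.003, 3.082]
wrist_force: [0.6, 0.1, -2.1]
width: 0.0346
gripper_force: 50.7
time_s: 19.38
tcp_pos: [0.4448, 0.0709, 0.1475]
eef_rot: [-3.141, 0.001, 3.081]
wrist_force: [1.0, -0.6, -1.9]
width: 0.0344
gripper_force: 50.7
time_s: 19.8
tcp_pos: [0.4374, 0.0248, 0.1268]
eef_rot: [3.141, -0.001, 3.08]
wrist_force: [-0.2, 0.6, -1.2]
width: 0.0341
gripper_force: 50.7
```

Bottom is now ≈ 63.5 mm. Test at 57, then go down if free.

```bash
python3 -m handwheel '[1,0.5,-3,0,0,0,20,1,0.5,-6,0,0,0,20,1,0.5,-8,0,0,0,20,1,0.5,-8,0,0,0,20]' 50
```

```text
time_s: 20.13
tcp_pos: [0.439, 0.0256, 0.1196]
eef_rot: [3.142, -0.0, 3.081]
wrist_force: [-0.5, -1.0, -1.3]
width: 0.0346
gripper_force: 50.7
```

```bash
python3 -m handwheel '[0,0,-6,0,0,0,20,0,0,-12,0,0,0,20,0,0,-18,0,0,0,20,0,0,-18,0,0,0,20]' 50
python3 -m handwheel '[0,0,-2,0,0,0,20,0,0,-4,0,0,0,20,0,0,-6,0,0,0,20,0,0,-6,0,0,0,20]' 50
```

```text
time_s: 20.47
tcp_pos: [0.4385, 0.0253, 0.1006]
eef_rot: [3.142, -0.002, 3.081]
wrist_force: [0.5, -0.4, -2.5]
width: 0.0341
gripper_force: 50.7
time_s: 20.8
tcp_pos: [0.4391, 0.0252, 0.0956]
eef_rot: [3.142, -0.0, 3.08]
wrist_force: [-0.0, 0.2, -1.5]
width: 0.0346
gripper_force: 50.7
```

```bash
python3 -m handwheel '[0,0,-3,0,0,0,20,0,0,-3,0,0,0,20,0,0,-3,0,0,0,20]' 50
```

```text
time_s: 21.05
tcp_pos: [0.4391, 0.0252, 0.0928]
eef_rot: [3.142, -0.0, 3.081]
wrist_force: [-0.3, 0.3, -1.3]
width: 0.0348
gripper_force: 50.7
```

```bash
python3 -m handwheel '[0,0,-6,0,0,0,20,0,0,-12,0,0,0,20,0,0,-16,0,0,0,20,0,0,-19,0,0,0,20,0,0,-19,0,0,0,20]' 50
python3 -m handwheel '[0,0,-2,0,0,0,20,0,0,-2,0,0,0,20]' 50
```

```text
time_s: 21.47
tcp_pos: [0.4392, 0.0253, 0.0735]
eef_rot: [3.141, 0.0, 3.081]
wrist_force: [0.1, 0.1, -1.1]
width: 0.0346
gripper_force: 50.5
time_s: 21.63
tcp_pos: [0.4401, 0.0254, 0.0724]
eef_rot: [3.141, 0.002, 3.081]
wrist_force: [-1.3, 3.3, 12.7]
width: 0.0343
gripper_force: 50.6
```

```bash
python3 -m handwheel '[0,0,35,0,0,0,20,0,0,65,0,0,0,20,0,0,82,0,0,0,20,30,10,82,0,0,0,20,60,20,82,0,0,0,20]' 50
python3 -m handwheel '[35,12,0,0,0,0,20,56,20,0,0,0,0,20,56,20,0,0,0,0,20,56,20,-20,0,0,0,20,56,20,-40,0,0,0,20]' 50
python3 -m handwheel '[0,0,-20,0,0,0,20,0,0,-30,0,0,0,20,0,0,-36,0,0,0,20,0,0,-40,0,0,0,20,0,0,-40,0,0,0,20]' 50
```

```text
time_s: 22.05
tcp_pos: [0.5, 0.0452, 0.1552]
eef_rot: [-3.141, 0.003, 3.079]
wrist_force: [0.9, -1.4, -0.9]
width: 0.0343
gripper_force: 50.9
time_s: 22.47
tcp_pos: [0.5557, 0.0653, 0.1134]
eef_rot: [-3.142, 0.001, 3.081]
wrist_force: [0.2, -0.8, -1.8]
width: 0.0343
gripper_force: 50.9
time_s: 22.88
tcp_pos: [0.5551, 0.0652, 0.0737]
eef_rot: [3.142, -0.0, 3.08]
wrist_force: [-0.6, 0.4, -1.2]
width: 0.0342
gripper_force: 50.9
```

```bash
python3 -m handwheel '[0,0,-3,0,0,0,20,0,0,-4.5,0,0,0,20,0,0,-4.5,0,0,0,20]' 50
python3 -m handwheel '[0,0,0,0,0,0,55,0,0,0,0,0,0,55,0,0,0,0,0,0,55,0,0,30,0,0,0,55,0,0,65,0,0,0,55]' 50
python3 -m handwheel '[-10,20,20,0,0,0,65,-24,55,30,0,0,0,65,-42,90,30,0,0,0,65,-58,125,30,0,0,0,65,-75,160,30,0,0,0,65]' 50
python3 -m handwheel '[-17,35,0,0,0,0,65,-34,70,0,0,0,0,65,-51,105,0,0,0,0,65,-68,130,0,0,0,0,65,-76,136,0,0,0,0,65]' 50
python3 -c "from h import *; spools('s5.png')"
```

```text
time_s: 23.13
tcp_pos: [0.5553, 0.0652, 0.0696]
eef_rot: [3.142, 0.001, 3.081]
wrist_force: [0.1, -0.1, -1.2]
width: 0.0343
gripper_force: 50.9
time_s: 23.55
tcp_pos: [0.5537, 0.0652, 0.1336]
eef_rot: [-3.141, -0.004, 3.08]
wrist_force: [1.0, 0.1, 0.3]
width: 0.055
gripper_force: 0.0
time_s: 23.97
tcp_pos: [0.4794, 0.2266, 0.1649]
eef_rot: [3.141, 0.001, 3.08]
wrist_force: [1.5, -0.6, -0.3]
width: 0.065
gripper_force: 0.0
time_s: 24.38
tcp_pos: [0.4022, 0.3643, 0.1645]
eef_rot: [3.141, -0.0, 3.084]
wrist_force: [-0.1, 0.1, -0.5]
width: 0.0651
gripper_force: 0.0
s5.png [185, 159, 16, 17, 169] [0.403 0.363]
s5.png [183, 188, 16, 19, 188] [0.351 0.265]
24.4333 [0.4016 0.3637 0.1645]
```

```bash
python3 -m handwheel '[1,0,-30,0,0,0,65,1,0,-60,0,0,0,65,1,0,-90,0,0,0,65,1,0,-101,0,0,0,65,1,0,-101,0,0,0,65]' 50
python3 -m handwheel '[0,0,0,0,0,0,65,0,0,0,0,0,0,20,0,0,0,0,0,0,20,0,0,0,0,0,0,20,0,0,0,0,0,0,20]' 50
python3 -m handwheel '[0,0,0,0,0,0,20,0,0,0,0,0,0,20,0,0,0,0,0,0,20]' 50
```

```text
time_s: 24.85
tcp_pos: [0.4042, 0.3596, 0.061]
eef_rot: [-3.139, -0.003, 3.08]
wrist_force: [0.5, -1.1, -0.0]
width: 0.0647
gripper_force: 0.0
time_s: 25.27
tcp_pos: [0.406, 0.3617, 0.0647]
eef_rot: [3.14, 0.002, 3.08]
wrist_force: [-0.3, 0.4, 6.8]
width: 0.0346
gripper_force: 48.9
time_s: 25.52
tcp_pos: [0.406, 0.3617, 0.0647]
eef_rot: [3.14, 0.002, 3.081]
wrist_force: [-0.5, 0.0, 7.1]
width: 0.0343
gripper_force: 48.9
```

```bash
python3 -m handwheel '[0,0,35,0,0,0,20,0,0,70,0,0,0,20,20,-20,88,0,0,0,20,33,-55,88,0,0,0,20,33,-95,88,0,0,0,20]' 50
python3 -m handwheel '[0,-38,0,0,0,0,20,0,-76,0,0,0,0,20,0,-114,0,0,0,0,20,0,-152,0,0,0,0,20,0,-190,0,0,0,0,20]' 50
python3 -m handwheel '[0,-35,0,0,0,0,20,0,-51,0,0,0,0,20,0,-51,-10,0,0,0,20,0,-51,-22,0,0,0,20,0,-51,-22,0,0,0,20]' 50
python3 -m handwheel '[0,0,-3,0,0,0,20,0,0,-6,0,0,0,20,0,0,-9,0,0,0,20,0,0,-9,0,0,0,20]' 50
```

```text
time_s: 25.93
tcp_pos: [0.441, 0.2664, 0.1531]
eef_rot: [3.14, 0.005, 3.082]
wrist_force: [-0.3, -1.0, -2.7]
width: 0.0342
gripper_force: 50.9
time_s: 26.35
tcp_pos: [0.4379, 0.0745, 0.1521]
eef_rot: [-3.142, 0.001, 3.081]
wrist_force: [2.0, 0.0, -1.8]
width: 0.0344
gripper_force: 50.9
time_s: 26.77
tcp_pos: [0.4375, 0.0248, 0.1285]
eef_rot: [3.142, -0.001, 3.08]
wrist_force: [-1.4, -0.3, -2.0]
width: 0.0342
gripper_force: 50.9
time_s: 27.1
tcp_pos: [0.4381, 0.0254, 0.1202]
eef_rot: [-3.142, -0.0, 3.081]
wrist_force: [-0.0, 0.4, -0.9]
width: 0.0338
gripper_force: 50.9
```

```bash
python3 -m handwheel '[1,0,-6,0,0,0,20,1,0,-12,0,0,0,20,1,0,-17,0,0,0,20,1,0,-17,0,0,0,20]' 50
python3 -m handwheel '[0,0,-2,0,0,0,20,0,0,-4,0,0,0,20,0,0,-6,0,0,0,20,0,0,-6,0,0,0,20]' 50
```

```text
time_s: 27.43
tcp_pos: [0.4386, 0.0253, 0.1022]
eef_rot: [3.142, -0.002, 3.081]
wrist_force: [0.1, 0.2, -1.5]
width: 0.0345
gripper_force: 50.9
time_s: 27.77
tcp_pos: [0.4408, 0.0252, 0.0992]
eef_rot: [3.141, 0.004, 3.081]
wrist_force: [-4.8, 2.4, 30.6]
width: 0.0345
gripper_force: 54.2
```

B stops at the step with 30 N and z as predicted, so it goes in the middle bay.

```bash
python3 -m handwheel '[0,0,30,0,0,0,20,0,0,60,0,0,0,20,30,-8,60,0,0,0,20,65,-18,60,0,0,0,20,100,-28,60,0,0,0,20]' 50
python3 -m handwheel '[35,-10,0,0,0,0,20,77,-20.5,0,0,0,0,20,77,-20.5,0,0,0,0,20,77,-20.5,-20,0,0,0,20,77,-20.5,-40,0,0,0,20]' 50
python3 -m handwheel '[0,0,-20,0,0,0,20,0,0,-30,0,0,0,20,0,0,-36,0,0,0,20,0,0,-40,0,0,0,20,0,0,-40,0,0,0,20]' 50
```

```text
time_s: 28.18
tcp_pos: [0.5406, -0.0031, 0.1582]
eef_rot: [-3.141, 0.002, 3.081]
wrist_force: [0.9, -0.0, -1.5]
width: 0.0344
gripper_force: 51.1
time_s: 28.6
tcp_pos: [0.6174, -0.0237, 0.1169]
eef_rot: [-3.141, 0.002, 3.08]
wrist_force: [0.7, -0.2, -2.6]
width: 0.0344
gripper_force: 51.2
time_s: 29.02
tcp_pos: [0.6162, -0.0233, 0.0773]
eef_rot: [-3.142, -0.0, 3.081]
wrist_force: [-0.6, -0.4, -1.8]
width: 0.0341
gripper_force: 51.1
```

```bash
python3 -m handwheel '[0,0,-3,0,0,0,20,0,0,-6.5,0,0,0,20,0,0,-6.5,0,0,0,20]' 50
python3 -m handwheel '[0,0,0,0,0,0,55,0,0,0,0,0,0,55,0,0,0,0,0,0,55,0,0,35,0,0,0,55,0,0,70,0,0,0,55]' 50
python3 -m handwheel '[-10,10,24,0,0,0,65,-35,35,24,0,0,0,65,-62,62,24,0,0,0,65,-88,90,24,0,0,0,65,-114,118,24,0,0,0,65]' 50
python3 -m handwheel '[-26,28,0,0,0,0,65,-52,57,0,0,0,0,65,-78,86,0,0,0,0,65,-104,115,0,0,0,0,65,-130,142,0,0,0,0,65]' 50
python3 -m handwheel '[-18,28,0,0,0,0,65,-18,28,0,0,0,0,65,-18,28,0,0,0,0,65]' 50
python3 -c "from h import *; spools('s6.png')"
```

```text
time_s: 29.27
tcp_pos: [0.6164, -0.0233, 0.071]
eef_rot: [-3.142, 0.001, 3.081]
wrist_force: [-0.9, -0.0, -0.4]
width: 0.0345
gripper_force: 51.1
time_s: 29.68
tcp_pos: [0.6149, -0.0231, 0.1405]
eef_rot: [3.141, -0.004, 3.08]
wrist_force: [1.6, 0.1, 0.4]
width: 0.0547
gripper_force: 0.0
time_s: 30.1
tcp_pos: [0.5008, 0.0955, 0.1651]
eef_rot: [3.141, 0.001, 3.08]
wrist_force: [0.9, -0.1, 0.1]
width: 0.0648
gripper_force: 0.0
time_s: 30.52
tcp_pos: [0.3708, 0.2378, 0.1652]
eef_rot: [3.141, 0.001, 3.08]
wrist_force: [0.6, 0.0, 0.7]
width: 0.0652
gripper_force: 0.0
time_s: 30.77
tcp_pos: [0.3533, 0.2658, 0.1652]
eef_rot: [3.141, 0.001, 3.084]
wrist_force: [0.1, -0.6, -0.7]
width: 0.0652
gripper_force: 0.0
s6.png [183, 188, 15, 19, 184] [0.351 0.265]
30.8167 [0.3541 0.265  0.1651]
```

```bash
python3 -m handwheel '[0,0,-30,0,0,0,65,0,0,-60,0,0,0,65,0,0,-90,0,0,0,65,0,0,-102,0,0,0,65,0,0,-102,0,0,0,65]' 50
python3 -m handwheel '[0,0,0,0,0,0,65,0,0,0,0,0,0,20,0,0,0,0,0,0,20,0,0,0,0,0,0,20,0,0,0,0,0,0,20]' 50
python3 -m handwheel '[0,0,0,0,0,0,20,0,0,0,0,0,0,20,0,0,0,0,0,0,20]' 50
```

```text
time_s: 31.23
tcp_pos: [0.3535, 0.2631, 0.0606]
eef_rot: [-3.139, -0.004, 3.079]
wrist_force: [-1.0, -0.6, -0.3]
width: 0.0651
gripper_force: 0.0
time_s: 31.65
tcp_pos: [0.3551, 0.2649, 0.0641]
eef_rot: [3.141, 0.002, 3.08]
wrist_force: [-0.5, -3.1, 9.3]
width: 0.0346
gripper_force: 48.9
time_s: 31.9
tcp_pos: [0.3551, 0.2649, 0.0641]
eef_rot: [3.141, 0.003, 3.08]
wrist_force: [-0.8, -2.8, 9.3]
width: 0.0348
gripper_force: 48.8
```

```bash
python3 -m handwheel '[0,0,35,0,0,0,20,0,0,70,0,0,0,20,12,-34,88,0,0,0,20,24,-68,88,0,0,0,20,37,-105,88,0,0,0,20]' 50
python3 -m handwheel '[13,-36,0,0,0,0,20,26,-73,0,0,0,0,20,39,-110,0,0,0,0,20,47,-134.5,0,0,0,0,20,47,-134.5,0,0,0,0,20]' 50
python3 -m handwheel '[0,0,-10,0,0,0,20,0,0,-22,0,0,0,20,0,0,-22,0,0,0,20]' 50
python3 -m handwheel '[0,0,-3,0,0,0,20,0,0,-6,0,0,0,20,0,0,-9,0,0,0,20,0,0,-9,0,0,0,20]' 50
```

```text
time_s: 32.32
tcp_pos: [0.3922, 0.1592, 0.1528]
eef_rot: [3.141, 0.004, 3.083]
wrist_force: [1.3, 0.1, -2.2]
width: 0.0341
gripper_force: 51.0
time_s: 32.73
tcp_pos: [0.44, 0.0213, 0.1516]
eef_rot: [-3.14, 0.002, 3.077]
wrist_force: [-1.3, 0.6, -2.1]
width: 0.0342
gripper_force: 51.0
time_s: 32.98
tcp_pos: [0.4373, 0.0254, 0.1279]
eef_rot: [3.141, -0.002, 3.08]
wrist_force: [-0.8, 0.2, -1.7]
width: 0.0344
gripper_force: 51.0
time_s: 33.32
tcp_pos: [0.4408, 0.0253, 0.1225]
eef_rot: [-3.141, 0.007, 3.081]
wrist_force: [-1.9, 0.5, 32.8]
width: 0.0346
gripper_force: 55.8
```

C stops on the tip, so it goes in the right bay.

```bash
python3 -m handwheel '[0,0,35,0,0,0,20,20,-20,35,0,0,0,20,46,-44,35,0,0,0,20,72,-68,35,0,0,0,20,98,-92,35,0,0,0,20]' 50
python3 -m handwheel '[25,-23,0,0,0,0,20,43,-39.5,0,0,0,0,20,43,-39.5,0,0,0,0,20,43,-39.5,-20,0,0,0,20,43,-39.5,-40,0,0,0,20]' 50
python3 -m handwheel '[0,0,-20,0,0,0,20,0,0,-30,0,0,0,20,0,0,-36,0,0,0,20,0,0,-39,0,0,0,20,0,0,-39,0,0,0,20]' 50
```

```text
time_s: 33.73
tcp_pos: [0.5374, -0.0677, 0.1557]
eef_rot: [-3.141, 0.001, 3.081]
wrist_force: [0.1, 0.8, -1.2]
width: 0.0343
gripper_force: 52.4
time_s: 34.15
tcp_pos: [0.5801, -0.1065, 0.1153]
eef_rot: [-3.141, 0.002, 3.08]
wrist_force: [0.2, -0.2, -2.2]
width: 0.0337
gripper_force: 52.4
time_s: 34.57
tcp_pos: [0.5793, -0.1062, 0.0761]
eef_rot: [-3.142, 0.0, 3.081]
wrist_force: [0.1, 0.6, -0.7]
width: 0.0341
gripper_force: 52.4
```

```bash
python3 -m handwheel '[0,0,-3,0,0,0,20,0,0,-6,0,0,0,20,0,0,-6,0,0,0,20]' 50
python3 -m handwheel '[0,0,0,0,0,0,55,0,0,0,0,0,0,55,0,0,0,0,0,0,55,0,0,35,0,0,0,55,0,0,70,0,0,0,55]' 50
python3 -m handwheel '[-35,0,35,0,0,0,55,-70,0,70,0,0,0,55,-105,0,105,0,0,0,55,-140,0,130,0,0,0,55,-160,0,140,0,0,0,55]' 50
python3 - <<'E'
from h import *
snap('side','s9.png'); snap('scene','q9.png')
a=load('s9.png')['image'][110:410,170:470]; b=load('q9.png')['image'][140:380,230:430]
o=np.hstack([cv2.resize(a,(450,450)),cv2.resize(b,(350,420))[:0] if 0 else np.vstack([cv2.resize(b,(350,420)),np.zeros((30,350,3),np.uint8)])])
cv2.imwrite('pics/m9.png',o[:,:,::-1])
E
```

```text
time_s: 34.82
tcp_pos: [0.5793, -0.1063, 0.0699]
eef_rot: [-3.141, 0.0, 3.08]
wrist_force: [-1.1, 1.1, -2.4]
width: 0.034
gripper_force: 52.5
time_s: 35.23
tcp_pos: [0.578, -0.1059, 0.1396]
eef_rot: [3.141, -0.003, 3.08]
wrist_force: [0.6, -0.3, 0.3]
width: 0.0551
gripper_force: 0.0
time_s: 35.65
tcp_pos: [0.4223, -0.1061, 0.2789]
eef_rot: [-3.141, 0.002, 3.081]
wrist_force: [0.2, -1.5, 0.7]
width: 0.0547
gripper_force: 0.0
```

View pics/m9.png

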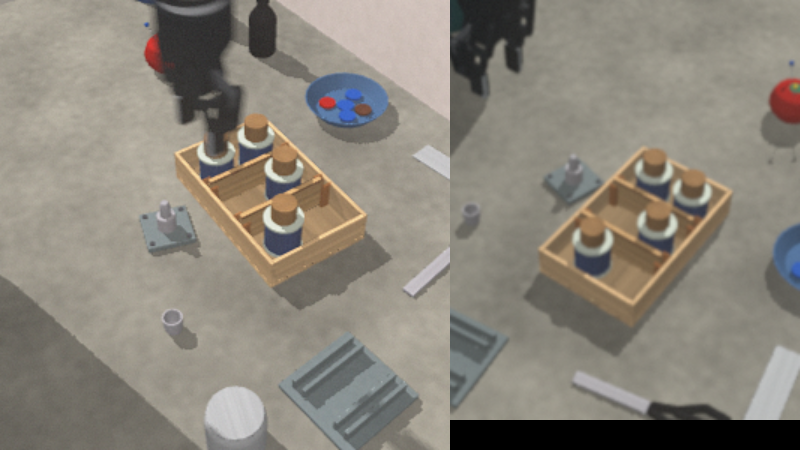

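Both views show the two dividers home and four upright spools: two left, one middle, one right. The bystanders I can see are in place and the arm is clear.

```bash
python3 -c "
from rig import robot
print(robot.close_job())"
```

```text
the job is handed in; nothing more can be done
None
```

I handed the job in at about 36 s on the robot's clock: both dividers are home in the tray, and the four spools I found were gauged and stand upright, two in the left bay, one in the middle and one in the right.

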